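Shut the drying drawer and hold the case lid open

TASK

The drawer in the foot of the glass-storage case has just been refilled with drying canisters: push it fully home while the lid is still down. Then lift the clear lid, which has a bar handle, to about 40 degrees open and keep holding it there, steady, so that I can lay a fragile vessel inside with both hands; the lid falls shut if released, so finish still holding it in the gripper's fingers. Leave everything else on the bench where it is, upright and not propping the lid.

Things in the scene. Friction and masses are not known exactly. Their poses are not given: they have to be found in the camera images.
- case: Low storage case, fixed to the table. Grey plinth 245 mm deep (its x) by 260 mm wide (its y) by 55 mm tall; on its rear 170 mm stands an open white chamber whose walls reach 140 mm above the table, shut by a hinged clear lid. The front 75 mm of the plinth's top is a flat ledge. Origin: centre of the plinth's underside, on the table (z = 0); its z is up, its x points from the front (drawer side) to the back (hinge side).
- drawer_front (a point): Middle of the flat aluminium front face of the drawer, 24 mm above the table. The face is 172 mm wide, 42 mm tall (from 3 to 45 mm above the table), and has no handle; push it along the case's +x to shut the drawer. When shut the face lies 122.5 mm in front of the case's origin, flush with the plinth. Axes as the case's.
- drawer (a joint): How far the drawer is out of the plinth, m: 0 shut against its stop, at most 0.065. It slides with about 1.5 N of friction and stays where it is left.
- lid (a joint): Lid angle, rad: 0 shut (lying level on the chamber), growing as its front edge rises; it stops at 1.7. The hinge is free: the lid (0.35 to 0.6 kg) falls shut from any angle up to 70 degrees as soon as it is let go; at the handle it takes up to about 4 N to lift.
- lid_hinge (a point): Middle of the lid's hinge line, which runs along the case's y at the chamber's back edge: 122.5 mm behind the case's origin, 140.5 mm above the table. This point does not move; its axes turn with the lid (y along the hinge; x backwards along the lid; z off the lid's top). The lid is 170 mm long from the hinge to the front edge, 260 mm wide, 7 mm thick.
- lid_handle (a point): Middle of the lid's handle: a dark round steel bar 12 mm thick, 120 mm long along the case's y, carried on a post at each end. In the lid's own axes it lies 157.5 mm in front of the hinge (-x) and 40 mm above the lid's underside, so there are 27 mm free between bar and lid; with the lid shut it is 180.5 mm above the table. Axes turn with the lid. The bar can turn between gripping pads.
- goblet_mid (a point): Bystander, leave alone: stemmed glass goblet, 80 mm wide, 100 mm tall, standing to the +y side of the case. The point is its centre, half-way up.
- flask_mid (a point): Bystander, leave alone: green-glass flask with a narrow neck, 90 mm wide, 122 mm tall, standing to the -y side of the case. The point is its centre, half-way up.
- jar_mid (a point): Bystander, leave alone: glass jar with a black lid, 68 mm wide, 100 mm tall, standing to the -y side of the case, towards its back. The point is its centre, half-way up.
- pot_mid (a point): Bystander, leave alone: ochre pot, 84 mm wide, 85 mm tall, with brushes and tools sticking up to 165 mm, standing to the +y side of the case, towards its back. The point is its centre (of the pot itself, half-way up).
- vial_mid (a point): Bystander, leave alone: small amber vial with a black cap, 40 mm wide, 64 mm tall, standing in front of the case's +y corner. The point is its centre, half-way up.
- pick_mid (a point): Bystander, leave alone: metal pick lying flat, 150 mm long, 10 mm thick, in front of the case's -y corner. The point is its centre, half-way up.
- cork_ring_mid (a point): Bystander, leave alone: cork ring, 52 mm wide, 12 mm tall, lying on the case's front ledge towards its +y end. The point is its centre, half-way up.
Things that resemble listed ones, but are neither listed nor needed, are in the scene too. Of the things like the part that bears vial_mid, leave any that is turquoise; of the rest the smaller one is meant.

How it is judged:
By the outcome, as a careful person would: the job done as asked, in the order asked, and still so for the second after the job is handed in, while the arm keeps its last pose, push and grip.
It also fails if it takes over 48 s, if anything falls off the work surface, if the arm or the gripper's body presses on something with over 40 N, if the wrist force passes 120 N, or if a joint passes its speed limit or range.

ROBOT

A 7-joint arm with a two-finger parallel gripper is mounted at the origin on the work surface. World frame = base frame: x ahead of the robot, y to its left, z up, the work surface at z = 0. Lengths are in m, angles in rad, forces in N, time in s.
With the tool pointing down it reaches from about 0.425 to 0.925 m from the base axis. Payload 6.8 kg.
Tool frame: the origin (TCP) lies at the very end of the fingers, on their centre line; the grasp point (between the pads) lies 19 mm behind it; z points along the fingers, x is the direction in which the jaws open and shut, and the axes are right-handed (so a half turn about z gives the same grasp; the last joint's range is limited). The gripper opens to 85 mm and grips with 20 to 120 N. Pads are 22 mm wide; open, the fingers measure 114 mm over their backs; the gripper's body (76 mm by 85 mm) begins 54 mm behind the grasp point. The pads swing forward as they close: fully open they stand 13 mm farther back than shut.
Start: joints at [1.159, 0.477, 0.022, 1.555, -0.011, 1.109, -0.083], TCP at [0.202, -0.644, 0.231] pointing down, gripper open.
Joint ranges: [-2.96, 2.96], [-0.34, 2.1], [-1.41, 1.46], [0.24, 2.44], [-1.37, 4.51], [0.17, 1.92], [-2.96, 2.96]. Speed limits (rad/s): [2.39, 2.39, 3.14, 3.14, 3.14, 3.14, 3.14].

INTERFACE

Orientations are given as a rotation vector (axis times angle).
In Python, from bench import * gives the robot as it stands.
- The arm moves only by the tool servo_tool, never from a script. Its argument "increments" is one flat list of numbers, 7 for each row, row after row: the shift along the tool's x, y, z in mm, then the turn, a rotation vector about the tool's x, y, z in rad, then the finger opening in mm, from 0 to 85.4. In form: [tx, ty, tz, wx, wy, wz, fingers, tx, ty, tz, wx, wy, wz, fingers, ...]. A call has exactly 8 rows; each row shifts and turns the commanded pose from where the row before left it, along the tool's axes as they then stand; what a row does not reach is not made up. A row lasts 1/8 s, in which the tool goes at most 62.5 mm and 10.7 degrees, less where a joint would pass 70% of its speed; a pose out of reach is approached as far as the arm can. A call is refused whole if a number of a shift passes 62.5 or a number of a turn 0.188, either way. A call with a gripper value outside its range is refused whole. The fingers move at their own pace and stop on an object; "squeeze" is the grip in N (left out, the last holds). Time passes only in rows, so rows that do not move let the fingers close, or fill a call up. It gives the time, the measured TCP pose, the force and the opening at its end, in the units of the state.
- get_obs(): the state, without advancing time (a new reading comes with each control period).
- grab_frame(name): name is "scene" or "top" or "wrist"; returns (picture, depth): 384x512x3 uint8, red, green, blue; 384x512 float32, m along the optical axis (not along the pixel's ray), 0 where there is no reading.
- calibration(name): a dict with "fx", "fy", "cx", "cy" (pixels), "k1" (the pictures are not rectified: a ray, as slopes to the right and down, at radius r is drawn at 1 + k1 r^2 times it, then the intrinsics apply), "eye" and "orientation" of the camera in the world; the wrist camera has in their place "T_tool_cam" (4x4, takes a point from camera to tool coordinates, whose origin is the TCP and whose axes are the tool frame's). Camera axes: x right, y up, looking along -z (the intrinsics and any distortion apply to the point x, -y, -z); pixel columns grow to the right and rows downward; lengths in m; the calibration is good to about 2 mm. A picture is of the moment at which its call begins: read the wrist's pose just before it. calibration takes no time and is no camera call.
- hand_in(): hands the job in, once; it reports no verdict.
The state is a dict: "clock": time; "joints": joint angles; "qvel": joint speeds; "tau": joint torques, N m; "tcp_pos": TCP position; "orientation": TCP orientation; "contact_force": force on the tool from outside, world axes, zero at the start; "moment": the same for the moment, N m; "grip_width": finger opening in m.
Only numpy, scipy, OpenCV 4.12 (cv2) and the standard library are available. Lean on these libraries where they do the work, as an engineer would, in place of code of your own. Each camera call takes 0.05 s, during which the arm holds its last target.

## Working session

There is one attempt and no reset: what is moved stays moved. The work goes in short steps, Python scripts to look and compute and a tool call to move; the robot and the scene stay as the last step left them, time stands still between calls to the robot, and variables do not carry over. Pictures are saved under pics/ and viewed, and the job is handed in when it is done.

Besides the shell and the picture viewer there is one more tool, called after ">>>" by a JSON object that holds its "api" and its "payload", one argument or row to a line. servo_tool: Moves the arm, as the interface text tells. Its arguments: {"type":"object","properties":{"increments":{"type":"array","items":{"type":"number"}},"squeeze":{"type":"number"}},"required":["increments"]}

```bash
ls; mkdir -p pics
python3 - <<'E'
from bench import *
import cv2
print(get_obs())
for n in ("scene","top"):
    p,d=grab_frame(n); cv2.imwrite(f"pics/{n}0.png",p[:,:,::-1]); import numpy as np; np.savez(f"{n}0.npz",p=p,d=d)
    print(n,calibration(n))
print(calibration("wrist"))
E
```

```text
pics
{'clock': 0.0, 'joints': array([ 1.15891281,  0.477833  ,  0.02237005,  1.5564324 , -0.01147361,
        1.10930437, -0.08310677]), 'qvel': array([ 0.0011813 , -0.00022912,  0.0004645 ,  0.00177664, -0.0006901 ,
        0.00014854, -0.00018597]), 'tau': array([ 1.15183325e-04, -5.96452439e+01,  1.60805516e+00, -2.81201380e+01,
        1.24207433e-02,  9.40084748e-03,  4.13057091e-05]), 'tcp_pos': array([ 0.20170065, -0.64354732,  0.2303123 ]), 'orientation': array([-2.53122316e+00,  1.85918103e+00,  2.49253213e-03]), 'contact_force': array([-0.4790453 ,  0.40898782, -0.11382956]), 'moment': array([ 0.00708777, -0.07659099, -0.00953567]), 'grip_width': 0.08528823411363687}
scene {'fx': 408.62459564561266, 'fy': 408.62459564561266, 'cx': 255.5100928498539, 'cy': 192.72832763532296, 'k1': -0.041947496429117284, 'eye': array([1.05692304, 0.44396307, 0.90684916]), 'orientation': array([0.37817072, 0.7799296 , 2.11236789])}
top {'fx': 432.52146974723547, 'fy': 432.52146974723547, 'cx': 258.1892342898359, 'cy': 190.40910273777473, 'k1': 0.04533972890308053, 'eye': array([0.4427664 , 0.05342348, 1.03736587]), 'orientation': array([ 0.06493217, -0.10021115, -1.58237138])}
{'fx': 291.04691929059, 'fy': 291.04691929059, 'cx': 252.13852793596547, 'cy': 187.89156991545454, 'k1': -0.05767281857191834, 'T_tool_cam': array([[ 9.99999424e-01,  3.16400447e-04, -1.02514374e-03,
        -3.37795913e-04],
       [-1.36514823e-05, -9.51694157e-01, -3.07047606e-01,
        -7.85425837e-02],
       [-1.07277331e-03,  3.07047443e-01, -9.51693604e-01,
        -1.42750560e-01],
       [ 0.00000000e+00,  0.00000000e+00,  0.00000000e+00,
         1.00000000e+00]])}
```

View pics/scene0.png

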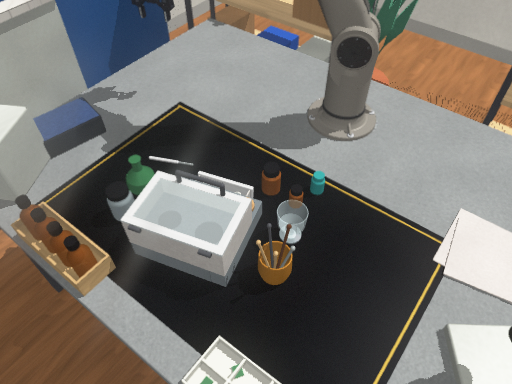

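View pics/top0.png

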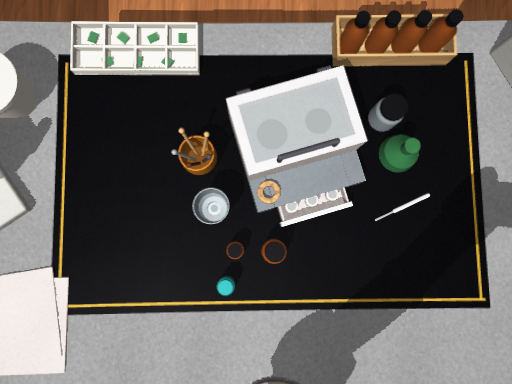

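Top view: case at about (300,130), turned a little; bar handle from (279,158) to (339,143). The drawer is out, its face running from (281,222) to (351,206). The cork ring is at (269,191) on the ledge, the amber vials at (235,250) (small) and (274,251) (large), the turquoise one at (226,287), and the pick around (402,207).

```bash
cat > h.py <<'E'
import numpy as np, cv2
from scipy.spatial.transform import Rotation as R
from bench import *
def cam(n,obs=None):
    c=calibration(n)
    K=np.array([[c['fx'],0,c['cx']],[0,c['fy'],c['cy']],[0,0,1.]]);D=np.array([c['k1'],0,0,0.])
    if n=='wrist':
        T=np.eye(4);T[:3,:3]=R.from_rotvec(obs['orientation']).as_matrix();T[:3,3]=obs['tcp_pos'];T=T@c['T_tool_cam']
        return K,D,T[:3,3],T[:3,:3]
    return K,D,np.array(c['eye']),R.from_rotvec(c['orientation']).as_matrix()
def slopes(C,px):
    return cv2.undistortPoints(np.array(px,float).reshape(-1,1,2),C[0],C[1]).reshape(-1,2)
def onplane(C,px,z):
    s=slopes(C,px);d=np.c_[s[:,0],-s[:,1],-np.ones(len(s))]@C[3].T
    return C[2]+d*((z-C[2][2])/d[:,2])[:,None]
def bydepth(C,px,dep):
    s=slopes(C,px);z=np.array([dep[int(round(v)),int(round(u))] for u,v in px])
    return C[2]+(np.c_[s[:,0],-s[:,1],-np.ones(len(s))]*z[:,None])@C[3].T
def project(C,P):
    q=(np.atleast_2d(P)-C[2])@C[3]; s=np.c_[q[:,0]/-q[:,2],-q[:,1]/-q[:,2]]
    r2=(s**2).sum(1,keepdims=True); s=s*(1+C[1][0]*r2)
    return s*[C[0][0,0],C[0][1,1]]+[C[0][0,2],C[0][1,2]]
E
python3 - <<'E'
from h import *
f=np.load('top0.npz');p,d=f['p'],f['d'];C=cam('top')
big=cv2.resize(p[60:300,160:440],None,fx=2.8,fy=2.8,interpolation=cv2.INTER_CUBIC);cv2.imwrite('pics/topz.png',big[:,:,::-1])
f=np.load('scene0.npz');p=f['p']
big=cv2.resize(p[140:300,90:340],None,fx=3.2,fy=3.2,interpolation=cv2.INTER_CUBIC);cv2.imwrite('pics/scz.png',big[:,:,::-1])
E
```

```text
(no output)
```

View pics/topz.png

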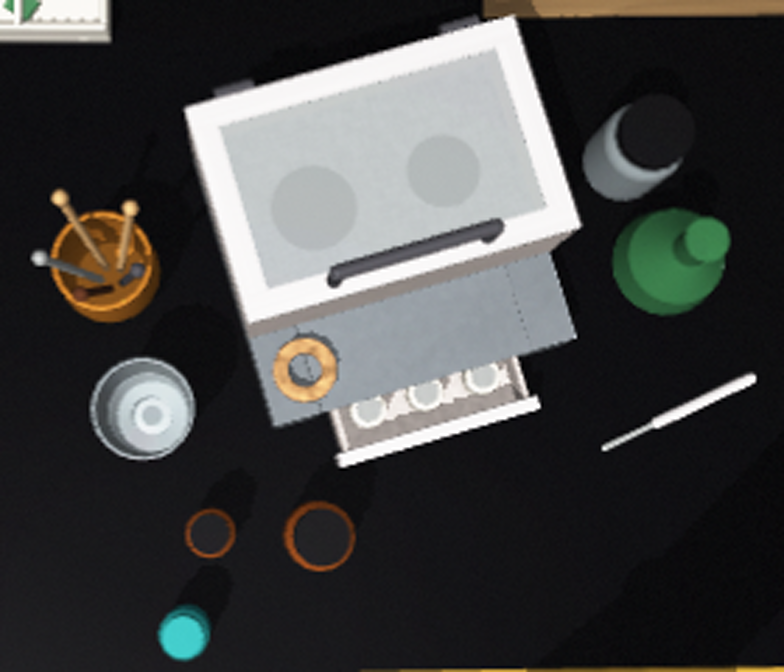

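View pics/scz.png

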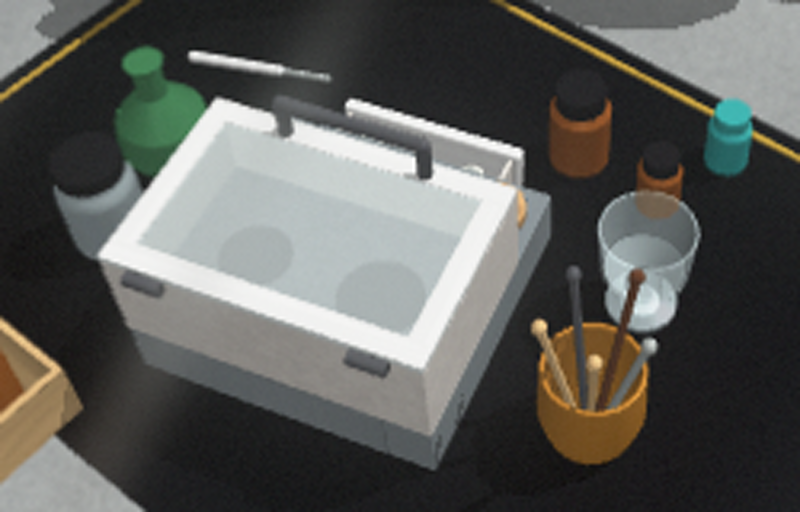

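```bash
cat >> h.py <<'E'
def zz(a): return np.array(a,float)/2.8+[160,60]
E
python3 - <<'E'
from h import *
f=np.load('top0.npz');C=cam('top')
lid=onplane(C,zz([(186,108),(516,16),(580,228),(250,322)]),.1475)
led=onplane(C,zz([(274,426),(577,338)]),.055)
han=onplane(C,zz([(334,276),(498,230)]),.1825)
dr=onplane(C,zz([(341,463),(540,403)]),.045)
for n,a in (('lid',lid),('led',led),('han',han),('dr',dr)): print(n,a.round(4).tolist())
def yaw(l,r): v=l-r; return np.arctan2(-v[0],v[1])
print('yaws',[round(yaw(*q),4) for q in ((lid[0],lid[1]),(lid[3],lid[2]),led,han,dr)])
print('widths',[np.linalg.norm(q[0]-q[1]).round(4) for q in (lid[:2],lid[[3,2]],lid[[0,3]],lid[[1,2]],led,han,dr)])
y=np.mean([yaw(*q) for q in ((lid[0],lid[1]),(lid[3],lid[2]),led,han)])
ex=np.array([np.cos(y),np.sin(y),0]);ey=np.array([-np.sin(y),np.cos(y),0])
print('y',y)
lm=lid.mean(0); 
o=[lm-ex*0.0375, led.mean(0)+ex*.1225, han.mean(0)+ex*.035]
print('origins',np.round(o,4)); 
print('drawer out', (led.mean(0)-dr.mean(0))@ex, 'lateral',(led.mean(0)-dr.mean(0))@ey)
print('depth check', bydepth(C,[(300,95),(285,180)],f['d']).round(4).tolist())
for n,z,px in (('gob',.1,(143,408)),('flaskneck',.12,(708,240)),('jar',.1,(655,132)),('pot',.08,(106,266)),('vial',.064,(210,533)),('bigvial',.08,(320,537)),('pickA',.005,(604,448)),('pickB',.005,(753,378)),('ring',.067,(305,368)),('turq',.06,(184,633))):
    P=onplane(C,zz([px]),z)[0]; O=np.mean(o,0); print(n,P.round(3),'case',((P-O)@ex).round(3),((P-O)@ey).round(3))
E
```

```text
lid [[0.7319, 0.0969, 0.1475], [0.8014, -0.1546, 0.1475], [0.637, -0.1974, 0.1475], [0.5688, 0.0508, 0.1475]]
led [[0.4965, 0.0321, 0.055], [0.5655, -0.2174, 0.055]]
han [[0.5964, -0.0096, 0.1825], [0.6286, -0.1284, 0.1825]]
dr [[0.4661, -0.0225, 0.045], [0.5132, -0.1875, 0.045]]
yaws [np.float64(0.2697), np.float64(0.2682), np.float64(0.2699), np.float64(0.2647), np.float64(0.2782)]
widths [np.float64(0.261), np.float64(0.2574), np.float64(0.1695), np.float64(0.1699), np.float64(0.2589), np.float64(0.1231), np.float64(0.1716)]
y 0.26812551111850486
origins [[ 0.6486 -0.061   0.1475]
 [ 0.6491 -0.0602  0.055 ]
 [ 0.6462 -0.0598  0.1825]]
drawer out 0.043158786124352005 lateral 0.000930793626708685
depth check [[0.7393, -0.059, 0.145], [0.5696, -0.0314, 0.053]]
gob [0.509 0.134 0.1  ] case -0.082 0.224
flaskneck [ 0.632 -0.303  0.12 ] case -0.08 -0.23
jar [ 0.724 -0.273  0.1  ] case 0.017 -0.226
pot [0.625 0.165 0.08 ] case 0.037 0.223
vial [0.412 0.084 0.064] case -0.19 0.202
bigvial [ 0.408 -0.002  0.08 ] case -0.216 0.12
pickA [ 0.477 -0.25   0.005] case -0.215 -0.138
pickB [ 0.535 -0.381  0.005] case -0.193 -0.279
ring [0.542 0.007 0.067] case -0.084 0.093
turq [0.334 0.106 0.06 ] case -0.259 0.243
```

```bash
cat >> h.py <<'E'
O=np.array([.648,-.0605,0]);Y=.268
EX=np.array([np.cos(Y),np.sin(Y),0]);EY=np.array([-np.sin(Y),np.cos(Y),0])
def W(x,y,z): return O+EX*x+EY*y+np.array([0,0,z])
def tocase(p): d=np.array(p)-O; return np.array([d@EX,d@EY,d[2]])
def Rgoal(): return np.c_[EX,-EY,[0,0,-1.]]   # tool x along case x, z down
def plan(target,Rg,n,nt=None):
    o=get_obs();p=o['tcp_pos'];Rc=R.from_rotvec(o['orientation']);rv=(Rc.inv()*R.from_matrix(Rg)).as_rotvec();nt=nt or n
    print('rot total',rv.round(3)); st=(np.array(target)-p)/n
    for i in range(n):
        t=Rc.inv().apply(st)*1000; w=rv/nt if i<nt else rv*0
        print(i,t.round(1),w.round(3)); Rc=Rc*R.from_rotvec(w)
def st():
    o=get_obs();print(round(o['clock'],2),'case',tocase(o['tcp_pos']).round(4),'F',o['contact_force'].round(2),'w',round(o['grip_width'],4),'j',o['joints'].round(2), 'roterr',(R.from_rotvec(o['orientation']).inv()*R.from_matrix(Rgoal())).as_rotvec().round(3))
E
python3 - <<'E'
from h import *
st(); plan(W(-.205,0,.2),Rgoal(),16,12)
E
```

```text
0.1 case [-0.5847 -0.4441  0.2304] F [ 0.43  0.27 -1.33] w 0.0858 j [ 1.16  0.48  0.02  1.56 -0.01  1.11 -0.08] roterr [-1.000e-03  1.000e-03 -1.535e+00]
rot total [-1.000e-03  1.000e-03 -1.535e+00]
0 [-26.9 -24.7   1.9] [-0.     0.    -0.128]
1 [-23.5 -27.9   1.9] [-0.     0.    -0.128]
2 [-19.8 -30.7   1.9] [-0.     0.    -0.128]
3 [-15.7 -33.    1.9] [-0.     0.    -0.128]
4 [-11.3 -34.7   1.9] [-0.     0.    -0.128]
5 [ -6.8 -35.9   1.9] [-0.     0.    -0.128]
6 [ -2.2 -36.5   1.9] [-0.     0.    -0.128]
7 [  2.5 -36.4   1.9] [-0.     0.    -0.128]
8 [  7.1 -35.8   1.9] [-0.     0.    -0.128]
9 [ 11.6 -34.6   1.9] [-0.     0.    -0.128]
10 [ 15.9 -32.9   1.9] [-0.     0.    -0.128]
11 [ 20.  -30.6   1.9] [-0.     0.    -0.128]
12 [ 23.7 -27.8   1.9] [-0.  0. -0.]
13 [ 23.7 -27.8   1.9] [-0.  0. -0.]
14 [ 23.7 -27.8   1.9] [-0.  0. -0.]
15 [ 23.7 -27.8   1.9] [-0.  0. -0.]
```

>>> {"api": "servo_tool", "payload": {
  "increments": [-27, -25, 2, 0, 0, -0.128, 0, -23, -28, 2, 0, 0, -0.128, 0, -20, -31, 2, 0, 0, -0.128, 0, -16, -33, 2, 0, 0, -0.128, 0, -11, -35, 2, 0, 0, -0.128, 0, -7, -36, 2, 0, 0, -0.128, 0, -2, -36, 2, 0, 0, -0.128, 0, 2, -36, 2, 0, 0, -0.128, 0],
  "squeeze": 40
}}

```text
clock: 1.1
tcp_pos: [0.3265, -0.3786, 0.215]
orientation: [-3.119, 0.374, 0.001]
contact_force: [-0.1, -0.1, 0.5]
grip_width: 0.0003
```

>>> {"api": "servo_tool", "payload": {
  "increments": [7, -36, 2, 0, 0, -0.128, 0, 12, -35, 2, 0, 0, -0.128, 0, 16, -33, 2, 0, 0, -0.128, 0, 20, -31, 2, 0, 0, -0.128, 0, 24, -28, 2, 0, 0, 0, 0, 24, -28, 2, 0, 0, 0, 0, 24, -28, 2, 0, 0, 0, 0, 24, -28, 2, 0, 0, 0, 0]
}}

```text
clock: 2.1
tcp_pos: [0.4516, -0.112, 0.1991]
orientation: [3.113, 0.421, -0.001]
contact_force: [0.1, -0.2, -0.5]
grip_width: -0.0002
```

Run:
```python
from h import *
st(); plan(W(-.205,0,.02),Rgoal(),8)
o=get_obs();p,d=grab_frame('wrist');cv2.imwrite('pics/w1.png',p[:,:,::-1])
```

```text
2.1 case [-0.203   0.0024  0.1991] F [ 0.11 -0.23 -0.53] w -0.0002 j [ 0.61  0.22 -0.57  2.04  0.15  0.92  0.24] roterr [-0.     0.     0.001]
rot total [-0.     0.     0.001]
0 [-0.2  0.3 22.4] [-0.  0.  0.]
1 [-0.2  0.3 22.4] [-0.  0.  0.]
2 [-0.2  0.3 22.4] [-0.  0.  0.]
3 [-0.2  0.3 22.4] [-0.  0.  0.]
4 [-0.2  0.3 22.4] [-0.  0.  0.]
5 [-0.2  0.3 22.4] [-0.  0.  0.]
6 [-0.2  0.3 22.4] [-0.  0.  0.]
7 [-0.2  0.3 22.4] [-0.  0.  0.]
```

View pics/w1.png

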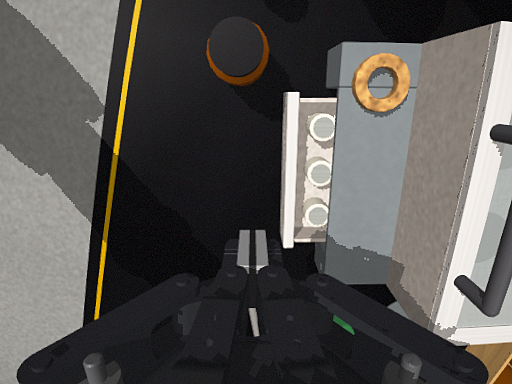

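Run:
```python
from h import *
o=get_obs();C=cam('wrist',o)
print(project(C,np.array([W(-.1655,.086,.045),W(-.1655,-.086,.045),W(-.203,0,.02),W(-.084,.093,.067)])).round(0))
a=onplane(C,[(292,94),(292,246)],.045); print([tocase(x).round(4) for x in a])
a=onplane(C,[(382,82)],.067); print([tocase(x).round(4) for x in a])
a=onplane(C,[(237,40)],.08); print([tocase(x).round(4) for x in a])
```

```text
[[287.  95.]
 [281. 251.]
 [249. 173.]
 [379.  88.]]
[array([-0.1609,  0.0867,  0.045 ]), array([-0.1529, -0.08  ,  0.045 ])]
[array([-0.0823,  0.0985,  0.067 ])]
[array([-0.2127,  0.1292,  0.08  ])]
```

The wrist view agrees with the top view: the drawer face's top edge is at about columns 288 to 285, and the large vial at (238,45) is clear. I'll lower the closed fingers in front of the drawer.

>>> {"api": "servo_tool", "payload": {
  "increments": [0, 0, 22, 0, 0, 0, 0, 0, 0, 22, 0, 0, 0, 0, 0, 0, 23, 0, 0, 0, 0, 0, 0, 23, 0, 0, 0, 0, 0, 0, 23, 0, 0, 0, 0, 0, 0, 23, 0, 0, 0, 0, 0, 0, 22, 0, 0, 0, 0, 0, 0, 20, 0, 0, 0, 0]
}}

```text
clock: 3.15
tcp_pos: [0.4511, -0.1132, 0.0204]
orientation: [-3.113, -0.421, 0.001]
contact_force: [-0.0, -0.7, 0.2]
grip_width: 0.0
```

Run:
```python
from h import *
st()
p,d=grab_frame('top');cv2.imwrite('pics/t1.png',cv2.resize(p[120:300,180:420],None,fx=3,fy=3)[:,:,::-1])
```

```text
3.15 case [-0.2038  0.0013  0.0204] F [-0.01 -0.65  0.18] w 0.0 j [ 0.47  0.51 -0.43  2.17  0.41  0.54 -0.  ] roterr [-0.     0.001  0.001]
```

View pics/t1.png

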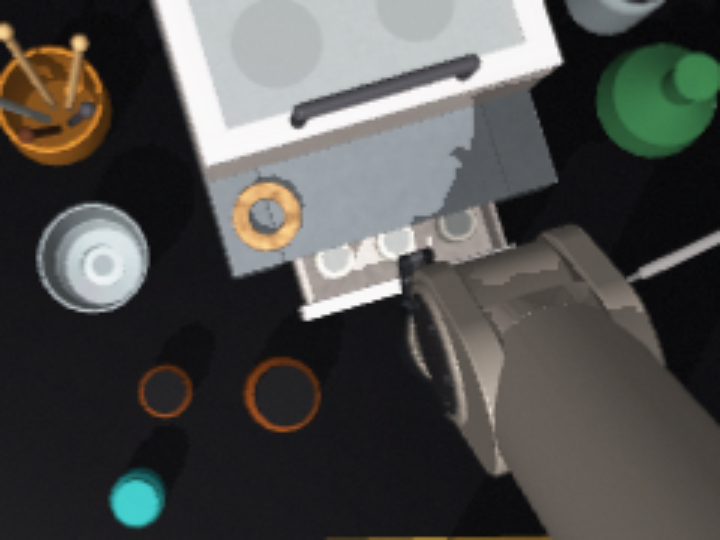

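The gripper is in front of the drawer; the vials and cork ring are clear. Now I'll push.

>>> {"api": "servo_tool", "payload": {
  "increments": [5, 0, 0, 0, 0, 0, 0, 7, 0, 0, 0, 0, 0, 0, 7, 0, 0, 0, 0, 0, 0, 7, 0, 0, 0, 0, 0, 0, 7, 0, 0, 0, 0, 0, 0, 7, 0, 0, 0, 0, 0, 0, 6, 0, 0, 0, 0, 0, 0, 4, 0, 0, 0, 0, 0, 0]
}}

```text
clock: 4.2
tcp_pos: [0.5001, -0.0997, 0.0213]
orientation: [-3.113, -0.421, 0.0]
contact_force: [-1.8, -0.7, 2.0]
grip_width: -0.0001
```

Run:
```python
from h import *
st()
```

```text
4.2 case [-0.153   0.0014  0.0213] F [-1.83 -0.73  2.03] w -0.0001 j [ 0.42  0.56 -0.43  2.07  0.4   0.59 -0.02] roterr [-0.     0.     0.001]
```

>>> {"api": "servo_tool", "payload": {
  "increments": [2, 0, 0, 0, 0, 0, 0, 2, 0, 0, 0, 0, 0, 0, 2, 0, 0, 0, 0, 0, 0, 2, 0, 0, 0, 0, 0, 0, 2, 0, 0, 0, 0, 0, 0, 1, 0, 0, 0, 0, 0, 0, 1, 0, 0, 0, 0, 0, 0, 0, 0, 0, 0, 0, 0, 0]
}}

```text
clock: 5.2
tcp_pos: [0.5114, -0.0965, 0.0213]
orientation: [-3.113, -0.421, -0.0]
contact_force: [-1.8, 0.2, -0.1]
grip_width: 0.0001
```

Run:
```python
from h import *
st()
```

```text
5.2 case [-0.1412  0.0015  0.0213] F [-1.81  0.24 -0.12] w 0.0001 j [ 0.41  0.57 -0.43  2.05  0.4   0.61 -0.03] roterr [-0.    -0.     0.001]
```

>>> {"api": "servo_tool", "payload": {
  "increments": [1, 0, 0, 0, 0, 0, 0, 1, 0, 0, 0, 0, 0, 0, 1, 0, 0, 0, 0, 0, 0, 1, 0, 0, 0, 0, 0, 0, 1, 0, 0, 0, 0, 0, 0, 0, 0, 0, 0, 0, 0, 0, 0, 0, 0, 0, 0, 0, 0, 0, 0, 0, 0, 0, 0, 0]
}}

```text
clock: 6.2
tcp_pos: [0.5163, -0.0952, 0.0214]
orientation: [3.113, 0.421, 0.001]
contact_force: [-0.7, -0.7, -0.7]
grip_width: 0.0003
```

Run:
```python
from h import *
st()
```

```text
6.2 case [-0.1362  0.0014  0.0214] F [-0.69 -0.73 -0.72] w 0.0003 j [ 0.41  0.57 -0.43  2.04  0.4   0.61 -0.03] roterr [ 0.    -0.     0.001]
```

>>> {"api": "servo_tool", "payload": {
  "increments": [1, 0, 0, 0, 0, 0, 0, 1, 0, 0, 0, 0, 0, 0, 1, 0, 0, 0, 0, 0, 0, 1, 0, 0, 0, 0, 0, 0, 0, 0, 0, 0, 0, 0, 0, 0, 0, 0, 0, 0, 0, 0, 0, 0, 0, 0, 0, 0, 0, 0, 0, 0, 0, 0, 0, 0]
}}

```text
clock: 7.2
tcp_pos: [0.5175, -0.0949, 0.021]
orientation: [3.113, 0.42, -0.008]
contact_force: [-8.9, -0.9, 7.5]
grip_width: -0.0001
```

Run:
```python
from h import *
st()
p,d=grab_frame('top');cv2.imwrite('pics/t2.png',cv2.resize(p[120:300,180:420],None,fx=3,fy=3)[:,:,::-1])
```

```text
7.2 case [-0.135   0.0014  0.021 ] F [-8.87 -0.88  7.51] w -0.0001 j [ 0.4   0.58 -0.43  2.03  0.4   0.62 -0.03] roterr [0.    0.005 0.   ]
```

View pics/t2.png

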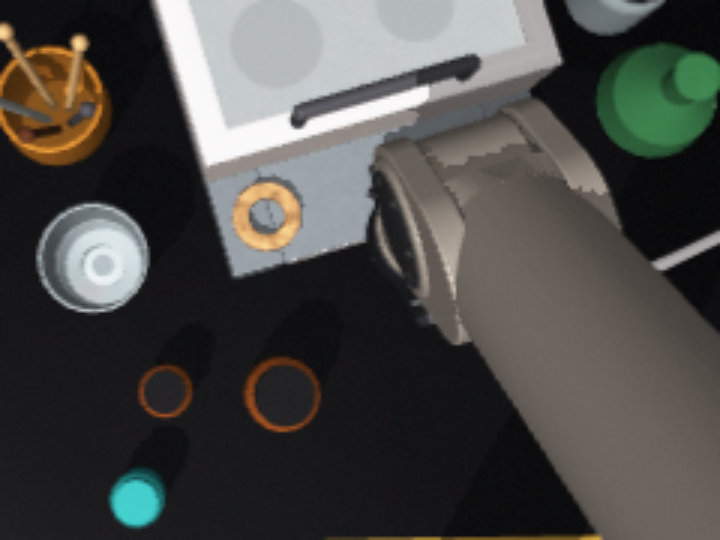

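The force jumped to about 9 N with the travel stopped, and no drawer shows in front of the ledge, so it is on its stop. I'll back off, rise and open the fingers.

>>> {"api": "servo_tool", "payload": {
  "increments": [-8, 0, 0, 0, 0, 0, 0, -16, 0, 0, 0, 0, 0, 0, -16, 0, 0, 0, 0, 0, 0, 0, 0, -30, 0, 0, 0, 0, 0, 0, -45, 0, 0, 0, 30, 0, 0, -50, 0, 0, 0, 60, 0, 0, -50, 0, 0, 0, 60, 0, 0, -45, 0, 0, 0, 60]
}}

```text
clock: 8.25
tcp_pos: [0.4805, -0.1052, 0.2429]
orientation: [3.112, 0.42, 0.001]
contact_force: [1.0, -0.5, -0.0]
grip_width: 0.0601
```

Run:
```python
from h import *
st()
o=get_obs();p,d=grab_frame('wrist');cv2.imwrite('pics/w2.png',p[:,:,::-1]);C=cam('wrist',o)
print(project(C,np.array([W(-.1225,.086,.045),W(-.1225,-.086,.045),W(-.1225,.13,.055),W(-.1225,-.13,.055),W(-.035,.06,.1865),W(-.035,-.06,.1865)])).round(0))
plan(W(-.035,0,.24),Rgoal(),6)
```

```text
8.25 case [-0.1733  0.0013  0.2429] F [ 0.98 -0.49 -0.05] w 0.0601 j [ 0.6   0.21 -0.58  1.94  0.14  1.03  0.23] roterr [ 0.001 -0.     0.   ]
[[298.  89.]
 [291. 229.]
 [301.  45.]
 [291. 263.]
 [452. 127.]
 [421. 276.]]
rot total [ 0.005 -0.008  0.001]
0 [22.5  0.1  1.6] [ 0.001 -0.001  0.   ]
1 [22.5  0.1  1.6] [ 0.001 -0.001  0.   ]
2 [22.5  0.1  1.5] [ 0.001 -0.001  0.   ]
3 [22.5  0.1  1.5] [ 0.001 -0.001  0.   ]
4 [22.5  0.1  1.5] [ 0.001 -0.001  0.   ]
5 [22.5  0.1  1.5] [ 0.001 -0.001  0.   ]
```

View pics/w2.png

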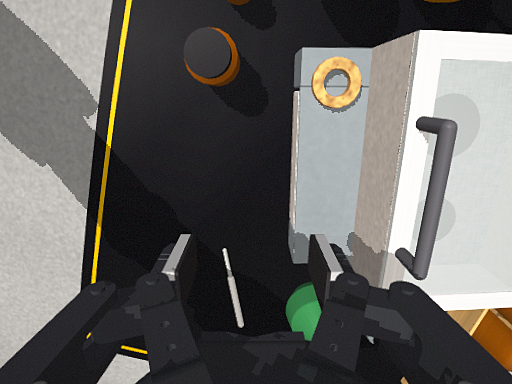

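Run:
```python
from h import *
p=cv2.imread('pics/w2.png');cv2.imwrite('pics/w2z.png',cv2.resize(p[35:275,260:400],None,fx=4,fy=2.5))
```

```text
(no output)
```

View pics/w2z.png

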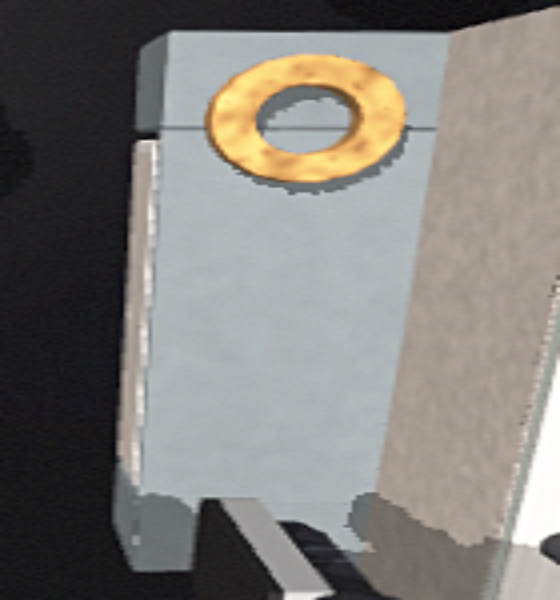

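>>> {"api": "servo_tool", "payload": {
  "increments": [23, 0, 1, 0, 0, 0, 60, 23, 0, 1, 0, 0, 0, 60, 23, 0, 1, 0, 0, 0, 60, 23, 0, 0, 0, 0, 0, 60, 23, 0, 0, 0, 0, 0, 60, 23, 0, 0, 0, 0, 0, 60, 0, 0, 0, 0, 0, 0, 60, 0, 0, 0, 0, 0, 0, 60]
}}

```text
clock: 9.3
tcp_pos: [0.6133, -0.0686, 0.2378]
orientation: [3.113, 0.421, -0.002]
contact_force: [-0.2, -0.4, -0.9]
grip_width: 0.0602
```

Run:
```python
from h import *
st()
o=get_obs();p,d=grab_frame('wrist');cv2.imwrite('pics/w3.png',p[:,:,::-1]);C=cam('wrist',o)
print(project(C,np.array([W(-.1225,.086,.045),W(-.035,.06,.1865),W(-.035,-.06,.1865)])).round(0))
```

```text
9.3 case [-0.0356  0.0014  0.2378] F [-0.17 -0.39 -0.9 ] w 0.0602 j [ 0.43  0.43 -0.56  1.66  0.25  1.12  0.07] roterr [0.    0.001 0.001]
[[174.  89.]
 [253. 127.]
 [253. 282.]]
```

View pics/w3.png

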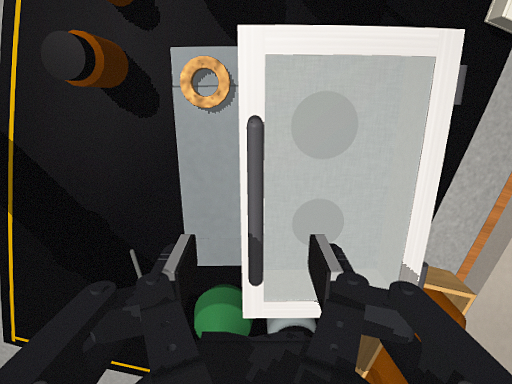

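The drawer face is flush with the plinth. The bar (column 255, rows 117–285) lies centred between the fingers (column about 250). Descending.

>>> {"api": "servo_tool", "payload": {
  "increments": [0, 0, 12, 0, 0, 0, 60, 0, 0, 12, 0, 0, 0, 60, 0, 0, 12, 0, 0, 0, 60, 0, 0, 12, 0, 0, 0, 60, 0, 0, 12, 0, 0, 0, 60, 0, 0, 10, 0, 0, 0, 60, 0, 0, 6, 0, 0, 0, 60, 0, 0, 0, 0, 0, 0, 60]
}}

```text
clock: 10.35
tcp_pos: [0.6143, -0.0681, 0.1619]
orientation: [-3.113, -0.421, 0.001]
contact_force: [0.5, -0.9, -0.9]
grip_width: 0.06
```

Run:
```python
from h import *
st()
o=get_obs();p,d=grab_frame('wrist');cv2.imwrite('pics/w4.png',p[:,:,::-1])
```

```text
10.35 case [-0.0345  0.0016  0.1619] F [ 0.48 -0.9  -0.88] w 0.06 j [ 0.41  0.51 -0.54  1.73  0.31  0.98  0.02] roterr [-0.     0.001  0.001]
```

View pics/w4.png

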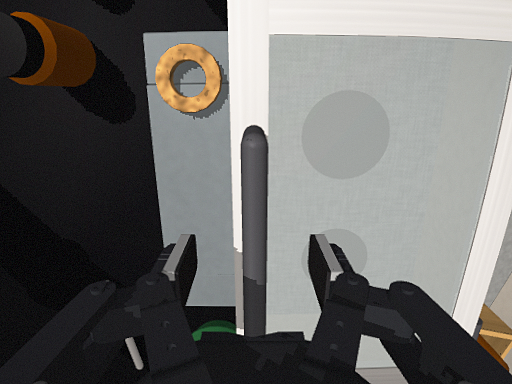

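The bar (column 255) is midway between the pads at columns 190 and 315. Closing.

>>> {"api": "servo_tool", "payload": {
  "increments": [0, 0, 0, 0, 0, 0, 30, 0, 0, 0, 0, 0, 0, 15, 0, 0, 0, 0, 0, 0, 5, 0, 0, 0, 0, 0, 0, 0, 0, 0, 0, 0, 0, 0, 0, 0, 0, 0, 0, 0, 0, 0, 0, 0, 0, 0, 0, 0, 0, 0, 0, 0, 0, 0, 0, 0],
  "squeeze": 60
}}

```text
clock: 11.4
tcp_pos: [0.6153, -0.068, 0.1628]
orientation: [3.113, 0.421, 0.003]
contact_force: [5.5, 0.9, 2.2]
grip_width: 0.0097
```

Run:
```python
from h import *
st()
# arc from now: handle rel. hinge, tool fixed
a=np.deg2rad([0,5,10,15,20,25,30,35,38,40])
x=-.1575*np.cos(a)+.04*np.sin(a); z=.1575*np.sin(a)+.04*np.cos(a)
print(np.c_[np.rad2deg(a),1000*(x-x[0]),1000*(z-z[0])].round(1))
```

```text
11.4 case [-0.0335  0.0015  0.1628] F [5.49 0.95 2.25] w 0.0097 j [ 0.41  0.51 -0.54  1.73  0.31  0.98  0.02] roterr [ 0.    -0.002  0.001]
[[ 0.   0.   0. ]
 [ 5.   4.1 13.6]
 [10.   9.3 26.7]
 [15.  15.7 39.4]
 [20.  23.2 51.5]
 [25.  31.7 62.8]
 [30.  41.1 73.4]
 [35.  51.4 83.1]
 [38.  58.  88.5]
 [40.  62.6 91.9]]
```

>>> {"api": "servo_tool", "payload": {
  "increments": [0, 0, -2, 0, 0, 0, 0, 1, 0, -3, 0, 0, 0, 0, 1, 0, -4, 0, 0, 0, 0, 2, 0, -5, 0, 0, 0, 0, 2, 0, -5, 0, 0, 0, 0, 2, 0, -5, 0, 0, 0, 0, 1, 0, -3, 0, 0, 0, 0, 0, 0, 0, 0, 0, 0, 0]
}}

```text
clock: 12.4
tcp_pos: [0.6232, -0.0656, 0.188]
orientation: [-3.113, -0.422, 0.0]
contact_force: [8.6, 1.1, -8.6]
grip_width: 0.0101
```

Run:
```python
from h import *
st()
p,d=grab_frame('scene');cv2.imwrite('pics/s5.png',cv2.resize(p[100:300,80:340],None,fx=3,fy=3)[:,:,::-1])
p,d=grab_frame('wrist');cv2.imwrite('pics/w5.png',p[:,:,::-1])
```

```text
12.4 case [-0.0253  0.0016  0.188 ] F [ 8.59  1.13 -8.6 ] w 0.0101 j [ 0.41  0.5  -0.55  1.69  0.29  1.04  0.03] roterr [-0.001  0.     0.001]
```

View pics/s5.png

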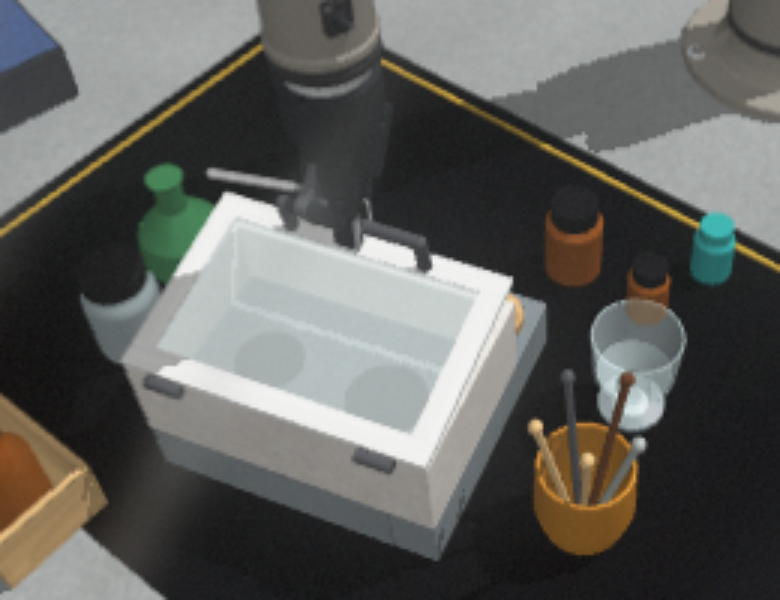

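View pics/w5.png

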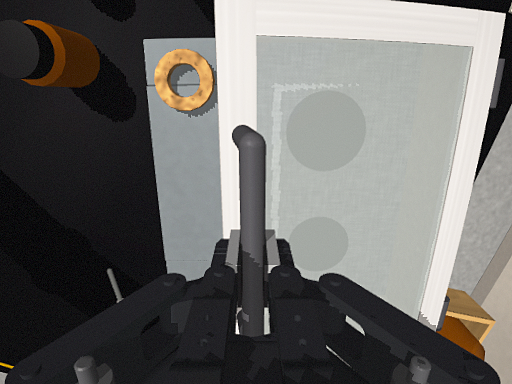

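The lid has come up about 10° and the bar sits centrally between the pads. Continuing along the arc.

>>> {"api": "servo_tool", "payload": {
  "increments": [2.5, 0, -4.9, 0, 0, 0, 0, 2.7, 0, -4.8, 0, 0, 0, 0, 2.8, 0, -4.7, 0, 0, 0, 0, 2.9, 0, -4.6, 0, 0, 0, 0, 3, 0, -4.5, 0, 0, 0, 0, 3.1, 0, -4.4, 0, 0, 0, 0, 3.2, 0, -4.2, 0, 0, 0, 0, 3.3, 0, -4.1, 0, 0, 0, 0]
}}

```text
clock: 13.5
tcp_pos: [0.6443, -0.0598, 0.2259]
orientation: [3.113, 0.421, -0.006]
contact_force: [-8.3, -0.2, 1.0]
grip_width: 0.0096
```

```bash
cat >> h.py <<'E'
def ang():
    c=tocase(get_obs()['tcp_pos']); x=c[0]-.1225; z=c[2]+.019-.1405
    print('angle est by tcp',np.rad2deg(np.arctan2(z,-x)-np.arctan2(.04,.1575)).round(2),'radius',np.hypot(x,z).round(4),'nominal',np.hypot(.1575,.04).round(4))
E
python3 - <<'E'
from h import *
st();ang()
E
```

```text
13.5 case [-0.0034  0.0017  0.2259] F [-8.3  -0.22  0.99] w 0.0096 j [ 0.39  0.49 -0.55  1.6   0.28  1.13  0.04] roterr [-0.     0.004  0.001]
angle est by tcp 25.4 radius 0.1635 nominal 0.1625
```

>>> {"api": "servo_tool", "payload": {
  "increments": [3, 0, -4, 0, 0, 0, 0, 3.4, 0, -3.9, 0, 0, 0, 0, 3.5, 0, -3.8, 0, 0, 0, 0, 3.6, 0, -3.6, 0, 0, 0, 0, 3.7, 0, -3.5, 0, 0, 0, 0, 3.8, 0, -3.4, 0, 0, 0, 0, 3.9, 0, -3.2, 0, 0, 0, 0, 3.9, 0, -3, 0, 0, 0, 0]
}}

```text
clock: 14.5
tcp_pos: [0.6721, -0.0519, 0.2556]
orientation: [3.113, 0.421, -0.005]
contact_force: [-9.9, -1.2, 6.0]
grip_width: 0.0101
```

>>> {"api": "servo_tool", "payload": {
  "increments": [0, 0, 0, 0, 0, 0, 0, 0, 0, 0, 0, 0, 0, 0, 0, 0, 0, 0, 0, 0, 0, 0, 0, 0, 0, 0, 0, 0, 0, 0, 0, 0, 0, 0, 0, 0, 0, 0, 0, 0, 0, 0, 0, 0, 0, 0, 0, 0, 0, 0, 0, 0, 0, 0, 0, 0]
}}

```text
clock: 15.5
tcp_pos: [0.6724, -0.0519, 0.2558]
orientation: [3.112, 0.421, -0.003]
contact_force: [-10.8, -0.2, 7.1]
grip_width: 0.01
```

Run:
```python
from h import *
st();ang()
for n in('scene','top'):
    p,d=grab_frame(n);cv2.imwrite(f'pics/{n}6.png',cv2.resize(p[60:310,60:440],None,fx=2.1,fy=2.1)[:,:,::-1]);np.savez(n+'6.npz',p=p,d=d)
o=get_obs();p,d=grab_frame('wrist');cv2.imwrite('pics/w6.png',p[:,:,::-1])
```

```text
15.5 case [0.0258 0.0018 0.2558] F [-10.78  -0.17   7.09] w 0.01 j [ 0.36  0.51 -0.55  1.5   0.28  1.21  0.04] roterr [0.001 0.002 0.001]
angle est by tcp 40.01 radius 0.1655 nominal 0.1625
```

View pics/scene6.png

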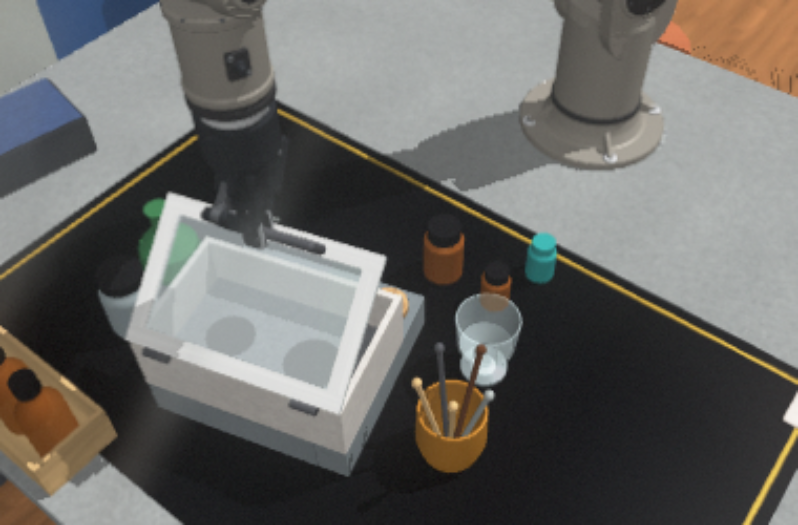

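View pics/top6.png

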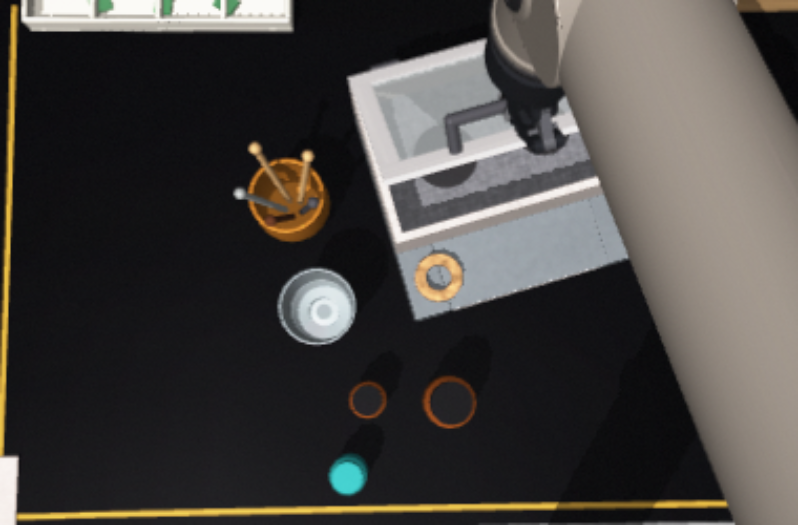

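View pics/w6.png

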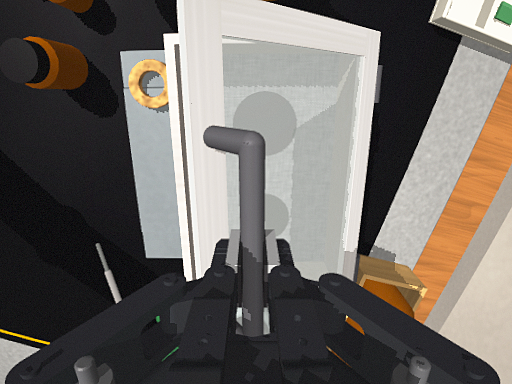

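Run:
```python
from h import *
C=cam('scene');p=np.load('scene6.npz')['p']
cv2.imwrite('pics/s6z.png',cv2.resize(p[130:270,110:280],None,fx=4,fy=4,interpolation=cv2.INTER_CUBIC)[:,:,::-1])
for th in (36,38,40,42,44):
    a=np.deg2rad(th);P=[]
    for y in(.13,-.13):
      for (lx,lz) in((-.17,.007),):
        P.append(W(.1225+lx*np.cos(a)+lz*np.sin(a),y,.1405-lx*np.sin(a)+lz*np.cos(a)))
    print(th,((project(C,np.array(P))-[110,130])*4).round(0).tolist())
```

```text
36 [[538.0, 208.0], [129.0, 85.0]]
38 [[535.0, 207.0], [124.0, 84.0]]
40 [[532.0, 207.0], [119.0, 82.0]]
42 [[529.0, 207.0], [113.0, 81.0]]
44 [[526.0, 207.0], [108.0, 81.0]]
```

View pics/s6z.png

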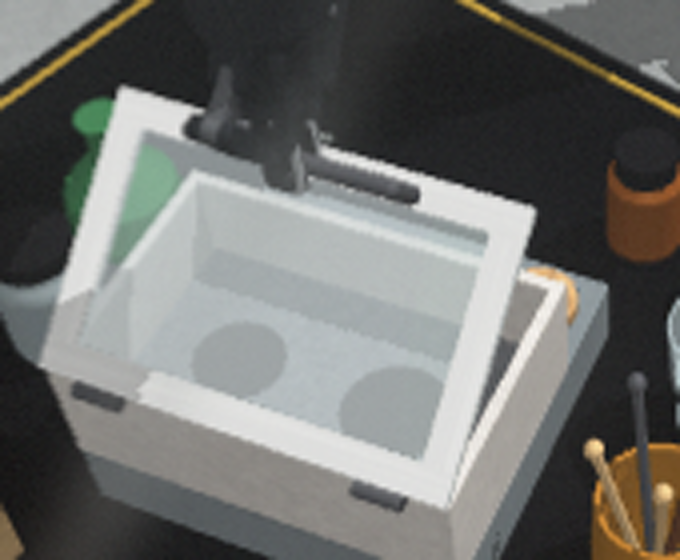

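Run:
```python
from h import *
def fit(n,A,B,f,off):
    D=np.load(n+'6.npz')['d'];C=cam(n)
    px=[(np.array(A)+(np.array(B)-A)*t)/f+off for t in np.linspace(0,1,15)]
    P=np.array([tocase(q) for q in bydepth(C,px,D)])
    print(n,P[[0,7,14]].round(3).tolist(),'angle',np.rad2deg(np.arctan(-np.polyfit(P[:,0],P[:,2],1)[0])).round(1))
fit('scene',(512,222),(445,470),4,[110,130])
fit('scene',(125,110),(60,350),4,[110,130])
fit('scene',(430,480),(180,395),4,[110,130])
fit('top',(362,85),(392,170),2.1,[60,60])
```

```text
scene [[0.003, 0.12, 0.245], [0.059, 0.124, 0.205], [0.112, 0.125, 0.161]] angle 37.9
scene [[0.005, -0.123, 0.243], [0.063, -0.119, 0.201], [0.12, -0.117, 0.156]] angle 38.5
scene [[0.117, 0.118, 0.153], [0.12, 0.044, 0.157], [0.118, -0.038, 0.152]] angle -52.7
top [[0.113, 0.119, 0.156], [0.053, 0.119, 0.208], [0.003, 0.119, 0.246]] angle 39.2
```

>>> {"api": "servo_tool", "payload": {
  "increments": [0.2, 0, -1, 0, 0, 0, 0, 0.2, 0, -1, 0, 0, 0, 0, 0.2, 0, -1, 0, 0, 0, 0, 0.2, 0, -1, 0, 0, 0, 0, 0, 0, -0.5, 0, 0, 0, 0, 0, 0, 0, 0, 0, 0, 0, 0, 0, 0, 0, 0, 0, 0, 0, 0, 0, 0, 0, 0, 0]
}}

```text
clock: 16.65
tcp_pos: [0.6745, -0.0513, 0.2577]
orientation: [-3.113, -0.422, -0.0]
contact_force: [3.5, 2.1, -13.7]
grip_width: 0.0098
```

>>> {"api": "servo_tool", "payload": {
  "increments": [0, 0, 0, 0, 0, 0, 0, 0, 0, 0, 0, 0, 0, 0, 0, 0, 0, 0, 0, 0, 0, 0, 0, 0, 0, 0, 0, 0, 0, 0, 0, 0, 0, 0, 0, 0, 0, 0, 0, 0, 0, 0, 0, 0, 0, 0, 0, 0, 0, 0, 0, 0, 0, 0, 0, 0]
}}

```text
clock: 17.65
tcp_pos: [0.6746, -0.0513, 0.2578]
orientation: [-3.113, -0.422, -0.001]
contact_force: [5.0, 2.5, -15.2]
grip_width: 0.0094
```

Run:
```python
from h import *
st();ang()
for n in('scene','top'):
    p,d=grab_frame(n);np.savez(n+'6.npz',p=p,d=d);cv2.imwrite(f'pics/{n}7.png',p[:,:,::-1])
def fit(n,A,B,f,off):
    D=np.load(n+'6.npz')['d'];C=cam(n)
    px=[(np.array(A)+(np.array(B)-A)*t)/f+off for t in np.linspace(0,1,15)]
    P=np.array([tocase(q) for q in bydepth(C,px,D)])
    print(n,P[[0,7,14]].round(3).tolist(),'angle',np.rad2deg(np.arctan(-np.polyfit(P[:,0],P[:,2],1)[0])).round(1))
fit('scene',(512,222),(445,470),4,[110,130])
fit('scene',(125,110),(60,350),4,[110,130])
fit('top',(362,85),(392,170),2.1,[60,60])
# bystanders: pixel change in top view outside arm
a=np.load('top0.npz')['p'].astype(int);b=np.load('top6.npz')['p'].astype(int)
print('left-part diff',(np.abs(a-b).max(2)[100:310,60:245]>40).sum())
st()
```

```text
17.65 case [0.0281 0.0019 0.2578] F [  4.97   2.51 -15.23] w 0.0094 j [ 0.36  0.52 -0.55  1.49  0.28  1.21  0.04] roterr [-0.001 -0.     0.001]
angle est by tcp 41.03 radius 0.1658 nominal 0.1625
scene [[0.007, 0.122, 0.251], [0.058, 0.123, 0.204], [0.112, 0.125, 0.16]] angle 40.5
scene [[0.006, -0.122, 0.244], [0.062, -0.12, 0.199], [0.118, -0.119, 0.153]] angle 40.3
top [[0.112, 0.119, 0.157], [0.053, 0.12, 0.21], [0.002, 0.119, 0.249]] angle 39.7
left-part diff 409
17.75 case [0.0281 0.0019 0.2578] F [  4.99   2.23 -15.69] w 0.0092 j [ 0.36  0.52 -0.55  1.49  0.28  1.21  0.04] roterr [-0.001 -0.     0.001]
```

View pics/scene7.png

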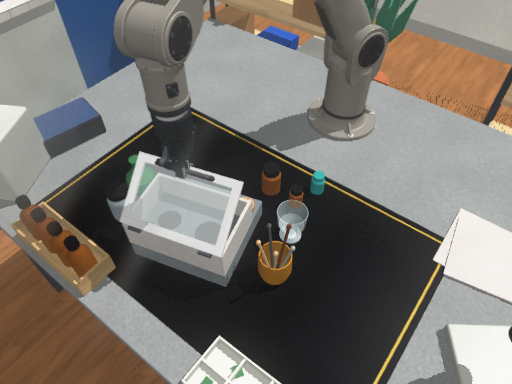

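The angle is about 40°, but the tool is now pulling outward with about 15 N. I'll ease it back 1.5 mm and grip a little firmer.

>>> {"api": "servo_tool", "payload": {
  "increments": [0.5, 0, 0.7, 0, 0, 0, 0, 0.5, 0, 0.6, 0, 0, 0, 0, 0, 0, 0, 0, 0, 0, 0, 0, 0, 0, 0, 0, 0, 0, 0, 0, 0, 0, 0, 0, 0, 0, 0, 0, 0, 0, 0, 0, 0, 0, 0, 0, 0, 0, 0, 0, 0, 0, 0, 0, 0, 0],
  "squeeze": 80
}}

```text
clock: 18.75
tcp_pos: [0.6748, -0.0512, 0.2579]
orientation: [3.113, 0.421, -0.001]
contact_force: [-4.7, 2.0, -2.6]
grip_width: 0.0097
```

>>> {"api": "servo_tool", "payload": {
  "increments": [0, 0, 0, 0, 0, 0, 0, 0, 0, 0, 0, 0, 0, 0, 0, 0, 0, 0, 0, 0, 0, 0, 0, 0, 0, 0, 0, 0, 0, 0, 0, 0, 0, 0, 0, 0, 0, 0, 0, 0, 0, 0, 0, 0, 0, 0, 0, 0, 0, 0, 0, 0, 0, 0, 0, 0]
}}

```text
clock: 19.75
tcp_pos: [0.6748, -0.0512, 0.2579]
orientation: [3.113, 0.421, -0.001]
contact_force: [-5.4, 1.5, -2.2]
grip_width: 0.009
```

Run:
```python
from h import *
st();ang()
p,d=grab_frame('top');np.savez('top8.npz',p=p,d=d);cv2.imwrite('pics/t8.png',p[:,:,::-1])
o=get_obs();p,d=grab_frame('wrist');cv2.imwrite('pics/w8.png',p[:,:,::-1])
C=cam('top');D=np.load('top8.npz')['d']
px=[(np.array((362,85))+np.array((30,85))*t)/2.1+60 for t in np.linspace(0,1,15)]
P=np.array([tocase(q) for q in bydepth(C,px,D)]);print('angle',np.rad2deg(np.arctan(-np.polyfit(P[:,0],P[:,2],1)[0])).round(1))
st()
```

```text
19.75 case [0.0283 0.0018 0.2579] F [-5.41  1.48 -2.19] w 0.009 j [ 0.36  0.52 -0.55  1.49  0.28  1.21  0.04] roterr [0.    0.001 0.001]
angle est by tcp 41.11 radius 0.1657 nominal 0.1625
angle 40.2
19.85 case [0.0283 0.0018 0.2579] F [-5.69  1.77 -2.1 ] w 0.0089 j [ 0.36  0.52 -0.55  1.49  0.28  1.21  0.04] roterr [0.    0.001 0.001]
```

View pics/t8.png

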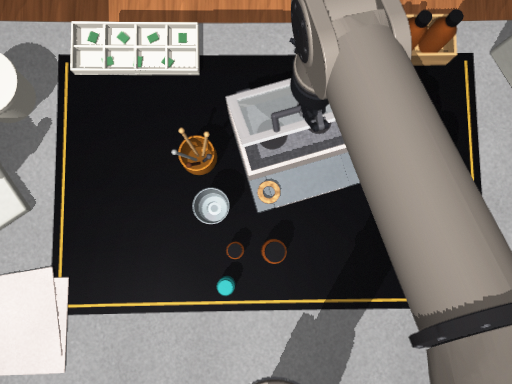

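View pics/w8.png

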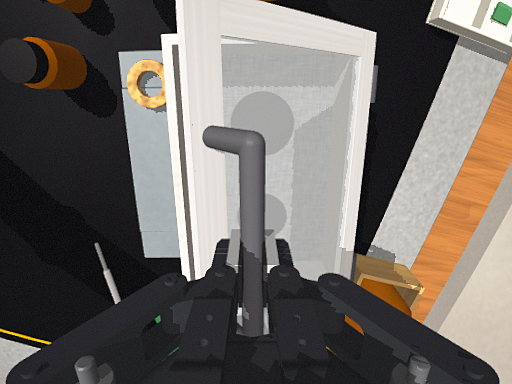

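>>> {"api": "servo_tool", "payload": {
  "increments": [0, 0, 0, 0, 0, 0, 0, 0, 0, 0, 0, 0, 0, 0, 0, 0, 0, 0, 0, 0, 0, 0, 0, 0, 0, 0, 0, 0, 0, 0, 0, 0, 0, 0, 0, 0, 0, 0, 0, 0, 0, 0, 0, 0, 0, 0, 0, 0, 0, 0, 0, 0, 0, 0, 0, 0]
}}

```text
clock: 20.85
tcp_pos: [0.6748, -0.0512, 0.2579]
orientation: [3.113, 0.421, -0.001]
contact_force: [-5.1, 2.0, -1.6]
grip_width: 0.0092
```

>>> {"api": "servo_tool", "payload": {
  "increments": [0, 0, 0, 0, 0, 0, 0, 0, 0, 0, 0, 0, 0, 0, 0, 0, 0, 0, 0, 0, 0, 0, 0, 0, 0, 0, 0, 0, 0, 0, 0, 0, 0, 0, 0, 0, 0, 0, 0, 0, 0, 0, 0, 0, 0, 0, 0, 0, 0, 0, 0, 0, 0, 0, 0, 0]
}}

```text
clock: 21.85
tcp_pos: [0.6748, -0.0513, 0.2579]
orientation: [3.113, 0.421, -0.001]
contact_force: [-5.1, 1.9, -1.6]
grip_width: 0.009
```

Run:
```python
from h import *
st();ang()
p,d=grab_frame('top');np.savez('top9.npz',p=p,d=d)
C=cam('top');D=d
px=[(np.array((362,85))+np.array((30,85))*t)/2.1+60 for t in np.linspace(0,1,15)]
P=np.array([tocase(q) for q in bydepth(C,px,D)]);print('angle',np.rad2deg(np.arctan(-np.polyfit(P[:,0],P[:,2],1)[0])).round(1))
# ledge front edge vs drawer: flask/jar/pick hidden by arm in top
```

```text
21.85 case [0.0283 0.0018 0.2579] F [-5.14  1.88 -1.59] w 0.009 j [ 0.36  0.52 -0.55  1.49  0.28  1.21  0.04] roterr [0.    0.001 0.001]
angle est by tcp 41.12 radius 0.1657 nominal 0.1625
angle 71.6
```

The pose, force and width are steady. The 71.6° reading looks like a depth dropout, so I'll check it robustly.

Run:
```python
from h import *
C=cam('top');px=[(np.array((362,85))+np.array((30,85))*t)/2.1+60 for t in np.linspace(0,1,15)]
def a(D):
    P=np.array([tocase(q) for q in bydepth(C,px,D)]);k=(P[:,2]<.3)&(P[:,2]>.1)
    return np.rad2deg(np.arctan(-np.polyfit(P[k,0],P[k,2],1)[0])).round(1),k.sum()
print(a(np.load('top9.npz')['d']))
p,d=grab_frame('top');print(a(d));st()
p,d=grab_frame('scene');q=np.load('scene0.npz')['p'];m=(np.abs(p.astype(int)-q).max(2)>40).astype(np.uint8)*255
cv2.imwrite('pics/diff.png',np.hstack([p[:,:,::-1][100:340,60:360],cv2.cvtColor(m,8)[100:340,60:360]]))
```

```text
(np.float64(39.6), np.int64(14))
(np.float64(40.9), np.int64(15))
21.95 case [0.0283 0.0018 0.2578] F [-5.17  1.6  -1.84] w 0.0089 j [ 0.36  0.52 -0.55  1.49  0.28  1.21  0.04] roterr [0.    0.001 0.001]
```

View pics/diff.png

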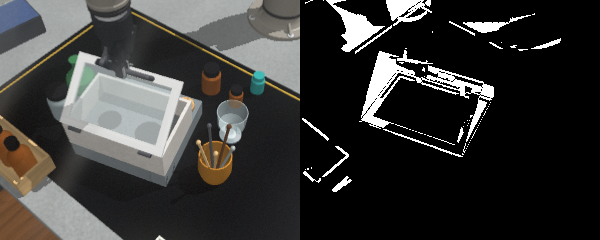

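Run:
```python
from h import *
print(hand_in()); st()
```

```text
the job is handed in; nothing more can be done
None
the job is handed in; nothing more can be done
```

The drawer is pushed fully home, the lid is open to about 40° with the gripper still holding its bar, and the job is handed in at about 22 s of the 48 s.

- **Drawer:** I pushed it with the closed fingers while the lid was down. Resistance rose from about 2 N to 9 N as the travel stopped, and the face then looked flush with the plinth in the wrist view.
- **Lid:** the last depth fits gave 39.6° and 40.9°, and the estimate from the tool position gave 41.1°. One earlier fit read 71.6°; it dropped to 39.6° once a bad depth reading was left out.
- **Hold:** the pose stayed steady over the last 3 s with about 5 N on the tool and an 80 N grip. The finger opening reads about 9 mm on the 12 mm bar. The bar may sit up to about 4 mm nearer the fingertips than intended, but it showed no further slip.
- **Everything else:** the vials, goblet, pot and cork ring look unmoved and upright.
    - The flask, jar and pick were partly hidden by the arm at the end. What could be seen of them looked in place, and I made no contact with them.
    - The before/after comparison also shows outlines around the bottle tray behind the case. I took these to be the arm's shadow, since the arm never went near it.

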